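# Sort the grease tins by weight

## Task

Three grease tins that look alike stand on the bench: one is full and two are nearly empty, and only their weight tells which. Stand the full tin in the dark grey metal drip tray and both nearly empty ones side by side in the red waste tray, upright and flat on the tray floor; set each tin down before letting go, do not drop it. Leave the other things on the bench where they are.

Things in the scene. Friction and masses are not known exactly. Their poses are not given: they have to be found in the camera images.
- tin_1: one of three outwardly identical closed grease tins: upright cylinder, yellow label band and grey press lid, 68 mm diameter, 61 mm high; origin at the centre of its underside, z up. One tin of the three is full (about 0.7 kg, 0.6 to 0.8), the other two are nearly empty (about 0.2 kg, at most 0.25)
- tin_2: one of three outwardly identical closed grease tins: upright cylinder, yellow label band and grey press lid, 68 mm diameter, 61 mm high; origin at the centre of its underside, z up. One tin of the three is full (about 0.7 kg, 0.6 to 0.8), the other two are nearly empty (about 0.2 kg, at most 0.25)
- tin_3: one of three outwardly identical closed grease tins: upright cylinder, yellow label band and grey press lid, 68 mm diameter, 61 mm high; origin at the centre of its underside, z up. One tin of the three is full (about 0.7 kg, 0.6 to 0.8), the other two are nearly empty (about 0.2 kg, at most 0.25)
- drip_tray: the square dark grey metal drip tray, fixed to the bench: 140 x 140 mm outside, 132 x 132 mm inside, floor 4 mm above the bench, rim 16 mm above the bench; origin at the centre of its underside, level with the bench top, x and y axes along its sides
- waste_tray: the oblong red plastic waste tray, fixed to the bench: 180 mm along its x axis and 240 mm along its y axis outside, 172 x 232 mm inside, floor 4 mm above the bench, rim 30 mm above the bench; origin at the centre of its underside, level with the bench top
- the_piston: bystander: small engine piston standing upright, 43 mm diameter, 49 mm high; origin at the centre of its underside
- plug: bystander: spark plug lying flat, 72 mm long along its y axis, 24 mm wide, 21 mm high; origin at the centre of its underside
Mind the look-alikes: they are no part of the job. What is shaped like the tin_1 but blue is not meant. Leave any orange look-alike of the tin_2 alone.

How it is judged:
By the outcome, as a careful person would: the job done as asked, in the order asked, and still so for the second after the job is handed in, with the robot touching nothing.
It also fails if it takes over 67 s, if anything falls off the work surface, if the arm or the gripper's body presses on something with over 40 N, if the wrist force passes 120 N, or if a joint passes its speed limit or range.

## Robot

A 6-joint arm with a two-finger parallel gripper is mounted at the origin on the work surface; the furniture and walls round the work are solid. World frame = base frame: x ahead of the robot, y to its left, z up, the work surface at z = 0. Lengths are in m, angles in rad, forces in N, time in s.
With the tool pointing down it reaches from about 0.275 to 0.75 m from the base axis. Payload 10.2 kg.
Tool frame: the origin (TCP) lies between the finger pads; the fingertips stand 25 mm ahead of it and the grasp point (between the pads) lies 6 mm ahead of it; z points along the fingers, y is the direction in which the jaws open and shut (so a half turn about z gives the same grasp; the last joint's range is limited). The gripper opens to 85 mm and grips with 20 to 120 N. Pads are 22 mm wide; open, the fingers measure 114 mm over their backs; the gripper's body (76 mm by 85 mm) begins 54 mm behind the grasp point. The pads swing forward as they close: fully open they stand 13 mm farther back than shut.
Start: joints at [1.047, 0.313, 1.498, -0, 1.331, -0.223], TCP at [0.156, 0.501, 0.256] pointing down, gripper open.
Joint ranges: [-2.94, 2.94], [-0.97, 2.17], [0.19, 2.56], [-1.23, 4.37], [0.02, 3.11], [-2.88, 2.88]. Speed limits (rad/s): [2.39, 2.39, 3.01, 3.14, 3.14, 3.14].

## Interface

Orientations are given as a unit quaternion [x, y, z, w].
In Python, from station import env gives the robot as it stands.
- The arm moves only by the shell command python3 -m jog 'ROWS'. ROWS is JSON, a list that holds one entry, the list of rows, each a list of 7 numbers: the shift along the tool's x, y, z in m, then the turn, a rotation vector about the tool's x, y, z in rad, then the gripper's target within -1 to 1 (shut at 1, half-way at 0, fully open at -1). In form: [[[tx, ty, tz, ax, ay, az, claw], ...]]. A call has 1 to 20 rows; each row shifts and turns the commanded pose from where the row before left it, along the tool's axes as they then stand; what a row does not reach is not made up. A row lasts 1/8 s, in which the tool goes at most 62.5 mm and 10.7 degrees, less where a joint would pass 70% of its speed; a pose out of reach is approached as far as the arm can. A call with a gripper value outside its range is refused whole. The fingers move at their own pace and stop on an object; the grip force is fixed at half the most. Time passes only in rows, so rows that do not move let the fingers close. It gives the time, the measured TCP pose, the force and the opening at its end, in the units of the state.
- env.get_state(): the state, without advancing time (a new reading comes with each control period).
- env.capture(name): name is "scene" or "side" or "wrist"; returns the picture (420x560x3 uint8, red, green, blue); there is no depth.
- env.camera_params(name): a dict with "K" (3x3 intrinsics, pixels), "distortion" ([k1, k2, p1, p2, k3] as OpenCV has them; the pictures are not rectified), "extrinsics" (4x4, takes a point from camera to world coordinates). Camera axes: x right, y down, z forward; pixel columns grow to the right and rows downward; lengths in m; the calibration is good to about 2 mm. A picture is of the moment at which its call begins: read the wrist's pose just before it. camera_params takes no time and is no camera call; for the wrist camera it gives the pose at the moment of the call.
- env.sign_off(): hands the job in, once; it reports no verdict.
The state is a dict: "time": time; "joint_positions": joint angles; "qvel": joint speeds; "joint_efforts": joint torques, N m; "position": TCP position; "ee_rot": TCP orientation; "wrist_force": force on the tool from outside, world axes, zero at the start; "ft_torque": the same for the moment, N m; "grip_width": finger opening in m.
Only numpy, scipy, OpenCV 4.12 (cv2) and the standard library are available. Lean on these libraries where they do the work, as an engineer would, in place of code of your own. Each camera call takes 0.05 s, during which the arm holds its last target. There are 200 camera calls.

## Working session

There is one attempt and no reset: what is moved stays moved. The work goes in short steps, Python scripts to look and compute and a shell command to move; the robot and the scene stay as the last step left them, time stands still between calls to the robot, and variables do not carry over. Pictures are saved under pics/ and viewed, about 8 in all and at most 12, crops included, and the job is handed in when it is done.

```bash
mkdir -p pics && ls && python3 - <<'E'
from station import env
import cv2,json,numpy as np
s=env.get_state()
for k,v in s.items(): print(k,np.round(v,4))
for n in("scene","side"):
    im=env.capture(n); cv2.imwrite(f"pics/{n}0.png",im[:,:,::-1])
    p=env.camera_params(n); print(n,np.round(p["K"],1).tolist(),p["distortion"],np.round(p["extrinsics"],3).tolist())
E
```

```text
pics
time 0.0
joint_positions [ 1.0466  0.3134  1.4984 -0.      1.331  -0.2234]
qvel [-0.0011  0.0007  0.0002  0.0008  0.0008 -0.0005]
joint_efforts [-4.00000e-04 -4.12273e+01 -2.59746e+01 -2.00000e-04  4.20000e-03
 -0.00000e+00]
position [0.1554 0.5012 0.2557]
ee_rot [ 1.498e-01  9.887e-01 -6.000e-04 -2.000e-04]
wrist_force [ 0.2289  0.5914 -0.3   ]
ft_torque [ 0.0075 -0.0138  0.0294]
grip_width 0.0852
scene [[442.0, 0.0, 277.1], [0.0, 442.0, 215.2], [0.0, 0.0, 1.0]] [-0.03999733  0.          0.          0.          0.        ] [[0.528, -0.42, 0.738, -0.609], [-0.849, -0.243, 0.469, -0.743], [-0.018, -0.874, -0.485, 0.756], [0.0, 0.0, 0.0, 1.0]]
side [[441.4, 0.0, 277.9], [0.0, 441.4, 210.5], [0.0, 0.0, 1.0]] [-0.01112885  0.          0.          0.          0.        ] [[-0.994, -0.065, 0.092, 0.334], [-0.112, 0.638, -0.762, 1.009], [-0.01, -0.768, -0.641, 0.928], [0.0, 0.0, 0.0, 1.0]]
```

View pics/scene0.png

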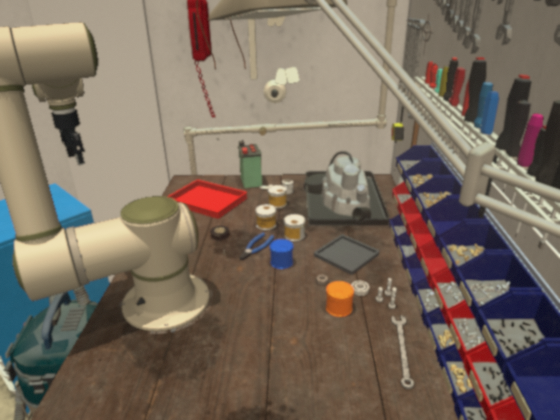

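View pics/side0.png

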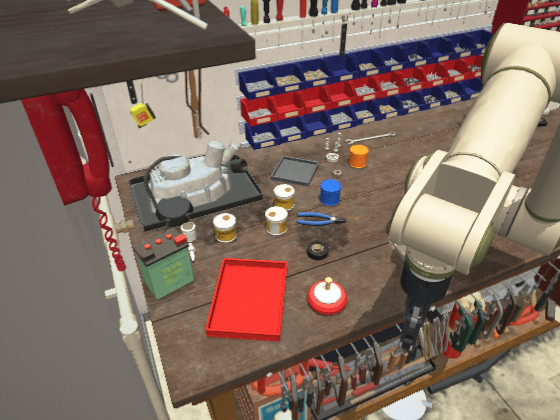

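Side view: three yellow-banded tins at about (225,227), (276,220) and (284,196); the blue one (330,192) and orange one (358,156) are look-alikes to leave. The red tray is at (248,298) and the dark grey tray at (295,170). The red lid with a knob at (327,295) is something else. In the scene view the tins are at (278,196), (265,217), (294,227). I'll measure next.

```bash
cat > h.py <<'E'
import cv2,numpy as np
from station import env
def ray(p,uv):
    K,d,T=np.array(p["K"]),np.array(p["distortion"]),np.array(p["extrinsics"])
    n=cv2.undistortPoints(np.array(uv,float).reshape(-1,1,2),K,d).reshape(-1,2)
    return T[:3,3],np.c_[n,np.ones(len(n))]@T[:3,:3].T
def onz(p,uv,z):
    o,d=ray(p,uv); return o+d*((z-o[2])/d[:,2])[:,None]
def proj(p,X):
    T=np.linalg.inv(np.array(p["extrinsics"])); 
    return cv2.projectPoints(np.array(X,float).reshape(-1,1,3),cv2.Rodrigues(T[:3,:3])[0],T[:3,3],np.array(p["K"]),np.array(p["distortion"]))[0].reshape(-1,2)
def blobs(m,amin):
    c,_=cv2.findContours(m.astype(np.uint8),cv2.RETR_EXTERNAL,cv2.CHAIN_APPROX_NONE)
    return [k for k in c if cv2.contourArea(k)>amin]
E
python3 - <<'E'
from h import *
for n in("scene","side"):
    im=cv2.imread(f"pics/{n}0.png");hsv=cv2.cvtColor(im,cv2.COLOR_BGR2HSV);p=env.camera_params(n)
    H,S,V=[hsv[:,:,i].astype(int) for i in range(3)]
    print(n)
    m=(H>17)&(H<33)&(S>110)&(V>120)
    for c in blobs(m,25): print(" yel",cv2.boundingRect(c),cv2.contourArea(c))
    m=((H<6)|(H>174))&(S>150)&(V>80)
    for c in blobs(m,1500):
        r=cv2.approxPolyDP(cv2.convexHull(c),6,True)[:,0]; print(" red",r.tolist(),np.round(onz(p,r,.03)[:,:2],3).tolist())
    b=(300,225,95,60) if n=="scene" else (260,145,70,50)
    x,y,w,h=b; m=np.zeros(H.shape,bool); m[y:y+h,x:x+w]=((S<70)&(V<110))[y:y+h,x:x+w]
    for c in blobs(m,300):
        r=cv2.approxPolyDP(cv2.convexHull(c),4,True)[:,0]; print(" grey",r.tolist(),np.round(onz(p,r,.016)[:,:2],3).tolist())
im=cv2.imread("pics/side0.png")[140:330,120:380];im2=cv2.imread("pics/scene0.png")[165:275,180:390]
cv2.imwrite("pics/c1.png",cv2.resize(np.vstack([cv2.resize(im,(520,380),interpolation=2)[:, :],cv2.resize(im2,(520,220*520//420),interpolation=2)])[:600],None,fx=.9,fy=.9))
E
```

```text
scene
 yel (285, 227, 15, 12) 122.5
 yel (258, 221, 16, 7) 58.5
 yel (269, 196, 16, 11) 108.5
 red [[398, 203], [414, 201], [524, 419], [487, 419]] [[0.786, -0.364], [0.83, -0.409], [0.065, -0.847], [0.03, -0.788]]
 red [[169, 195], [197, 179], [246, 192], [218, 218]] [[0.427, 0.393], [0.59, 0.397], [0.591, 0.156], [0.38, 0.122]]
 grey [[314, 251], [340, 234], [379, 250], [351, 274]] [[0.385, -0.24], [0.513, -0.266], [0.488, -0.407], [0.335, -0.382]]
side
 yel (216, 231, 21, 10) 99.0
 yel (279, 221, 7, 12) 40.0
 yel (275, 197, 19, 13) 96.5
 yel (350, 144, 18, 10) 94.5
 yel (130, 103, 23, 23) 303.0
 yel (252, 0, 6, 24) 54.5
 red [[223, 258], [287, 262], [278, 341], [206, 335]] [[0.594, 0.164], [0.414, 0.161], [0.41, 0.416], [0.582, 0.417]]
 red [[22, 99], [82, 89], [107, 156], [122, 270], [64, 204]] [[1.737, -0.742], [1.504, -0.87], [1.14, -0.312], [0.862, 0.238], [1.163, -0.022]]
 red [[482, 56], [471, 78], [252, 125], [242, 115], [244, 98]] [[-0.494, -1.475], [-0.369, -1.169], [0.633, -0.598], [0.689, -0.68], [0.709, -0.844]]
 grey [[319, 168], [308, 186], [273, 180], [260, 172], [265, 164], [292, 155], [316, 162]] [[0.344, -0.331], [0.377, -0.218], [0.502, -0.241], [0.555, -0.285], [0.544, -0.338], [0.45, -0.408], [0.357, -0.369]]
```

View pics/c1.png

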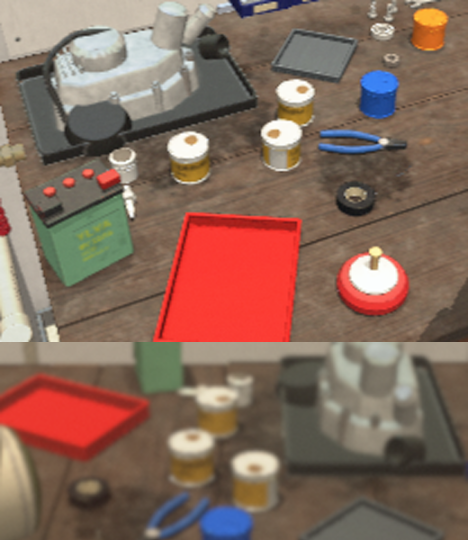

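The crop confirms the three yellow-banded tins with white lids (side pixels (225,222), (277,213), (284,193)). Blue and orange are excluded. The piston and plug stand beside the green battery, close to the first tin. I'll get rough positions from the lid centres, then refine with the wrist camera.

```bash
python3 - <<'E'
from h import *
a=env.camera_params("side");b=env.camera_params("scene")
print(np.round(onz(a,[(225.6,221.7),(276.7,213.3),(284.4,192.8)],.061)[:,:2],3))
print(np.round(onz(b,[(277,191),(265.3,209.4),(294,220)],.061)[:,:2],3))
print("piston,plug",np.round(onz(a,[(188,228),(191,253)],.03)[:,:2],3))
print("wrist ext",np.round(env.camera_params("wrist")["extrinsics"],3),np.round(env.camera_params("wrist")["K"],1))
E
```

```text
[[ 0.609  0.045]
 [ 0.462 -0.009]
 [ 0.449 -0.113]]
[[ 0.602  0.025]
 [ 0.464 -0.015]
 [ 0.45  -0.134]]
piston,plug [[0.727 0.051]
 [0.69  0.154]]
wrist ext [[ 0.296  0.913  0.279  0.084]
 [ 0.955 -0.283 -0.089  0.523]
 [-0.002  0.293 -0.956  0.374]
 [ 0.     0.     0.     1.   ]] [[375.3   0.  277.2]
 [  0.  375.3 205.3]
 [  0.    0.    1. ]]
```

```bash
python3 -m jog '[[[0,0,0,0,0,0.182,-1],[0,0,0,0,0,0.182,-1],[0,0,0,0,0,0.182,-1],[0,0,0,0,0,0.182,-1],[0,0,0,0,0,0.182,-1],[0,0,0,0,0,0.182,-1],[0,0,0,0,0,0.178,-1],[-0.047,0.03,0,0,0,0,-1],[-0.047,0.03,0,0,0,0,-1],[-0.047,0.03,0,0,0,0,-1],[-0.047,0.03,0,0,0,0,-1],[-0.047,0.03,0,0,0,0,-1],[-0.047,0.03,0,0,0,0,-1],[-0.047,0.03,0,0,0,0,-1],[-0.047,0.03,0,0,0,0,-1],[-0.047,0.03,0,0,0,0,-1],[-0.047,0.03,0,0,0,0,-1],[-0.047,0.03,0,0,0,0,-1],[0,0,0,0,0,0,-1],[0,0,0,0,0,0,-1]]]' && python3 - <<'E'
from h import *
s=env.get_state();print(s["position"],s["ee_rot"],s["joint_positions"])
np.save("w1.npy",env.camera_params("wrist"),allow_pickle=True)
im=env.capture("wrist");cv2.imwrite("pics/w1.png",im[:,:,::-1])
E
```

```text
time: 2.6
position: [0.4852, -0.0152, 0.256]
ee_rot: [0.707, 0.707, -0.0, -0.001]
wrist_force: [0.2, -0.0, -0.2]
grip_width: 0.0853
[ 0.48517677 -0.01520776  0.25596218] [ 7.07149259e-01  7.07064092e-01 -1.70279254e-04 -5.16093295e-04] [-2.73378863e-01  2.26309997e-01  1.61216277e+00  2.16538376e-04
  1.30418655e+00 -2.73315580e-01]
```

View pics/w1.png

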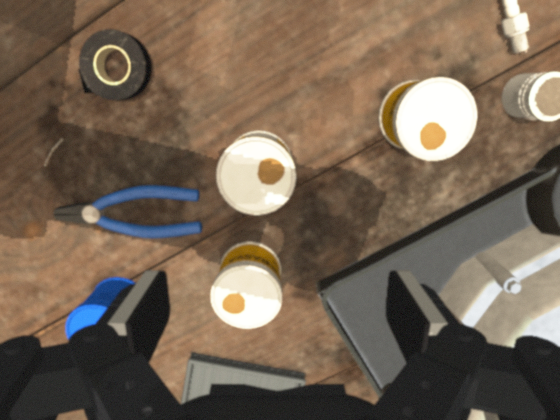

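Wrist view: image up is +y and right is +x. Lids are at B (257,178), C (247,297) and A (434,118). The piston (540,97) is close to the right of A, so A needs its jaws along y. Next I'll fit the lids and the drip tray edge.

```bash
python3 - <<'E'
from h import *
p=np.load("w1.npy",allow_pickle=True).item();im=cv2.imread("pics/w1.png")
hsv=cv2.cvtColor(im,cv2.COLOR_BGR2HSV);S,V=hsv[:,:,1],hsv[:,:,2]
m=((S<75)&(V>125)).astype(np.uint8);m=cv2.morphologyEx(m,cv2.MORPH_OPEN,np.ones((5,5)))
for c in blobs(m,1500):
    h=cv2.convexHull(c); e=cv2.fitEllipse(h)
    if 60<e[1][0]<110: print("lid",np.round(e,1) if 0 else [np.round(x,1) for x in e],np.round(onz(p,[e[0]],.061)[0],4))
g=cv2.cvtColor(im,cv2.COLOR_BGR2GRAY)
k=cv2.HoughCircles(cv2.GaussianBlur(g,(5,5),1),cv2.HOUGH_GRADIENT,1,60,param1=100,param2=22,minRadius=30,maxRadius=50)
for c in k[0]: print("hough",c,np.round(onz(p,[c[:2]],.061)[0],4))
# drip tray from scene and side: minAreaRect of grey hull in metric plane
for n,bx in(("scene",(300,225,95,60)),("side",(262,150,60,40))):
    q=env.camera_params(n);I=cv2.imread(f"pics/{n}0.png");x,y,w,h=bx
    l=I[y:y+h,x:x+w].astype(int);  gm=((l.max(2)-l.min(2)<22)&(l.max(2)<115)&(l[:,:,0]>=l[:,:,2]-4)).astype(np.uint8)
    gm=cv2.morphologyEx(gm,cv2.MORPH_OPEN,np.ones((3,3)))
    c=max(blobs(gm,200),key=cv2.contourArea)[:,0]+[x,y]
    P=onz(q,c,.012)[:,:2]; print(n,"drip",[np.round(v,3) for v in cv2.minAreaRect((P*1000).astype(np.float32))])
print("drip far rim wrist",np.round(onz(p,[(192,355),(303,375)],.016),4))
for n in("scene","side"):
    q=env.camera_params(n);I=cv2.imread(f"pics/{n}0.png");x,y,w,h=(300,225,95,60) if n=="scene" else (255,145,70,50)
    cv2.imwrite(f"pics/d_{n}.png",cv2.resize(I[y:y+h,x:x+w],None,fx=5,fy=5,interpolation=2))
a=cv2.imread("pics/d_scene.png");b=cv2.imread("pics/d_side.png");b=cv2.copyMakeBorder(b,0,50,0,0,0);cv2.imwrite("pics/d.png",np.hstack([a,b])[:, :800])
E
```

```text
lid [array([245.9, 295.2]), array([67.7, 73.3]), np.float64(94.2)] [ 0.4551 -0.1259  0.061 ]
lid [array([256.3, 173. ]), array([80.4, 85.2]), np.float64(15.5)] [ 0.467  -0.0082  0.061 ]
lid [array([435.7, 118.4]), array([81.4, 88.2]), np.float64(39.5)] [0.6158 0.0382 0.061 ]
hough [429.5 114.5  47.1] [0.6102 0.0414 0.061 ]
hough [254.5 174.5  38.9] [ 0.4654 -0.0095  0.061 ]
hough [246.5 291.5  37.1] [ 0.4558 -0.122   0.061 ]
hough [111.5  66.5  33.8] [0.3521 0.0794 0.061 ]Traceback (most recent call last):
  File "<stdin>", line 16, in <module>
ValueError: max() iterable argument is empty
```

```bash
python3 -m jog '[[[-0.055,-0.015,0.02,0,0,0,-1],[-0.055,-0.015,0.035,0,0,0,-1],[0,0,0.055,0,0,0,-1],[0,0,0.05,0,0,0,-1],[0,0,0.035,0,0,0,-1],[0,0,0.02,0,0,0,-1],[0,0,0,0,0,0,-1],[0,0,0,0,0,0,1],[0,0,0,0,0,0,1],[0,0,0,0,0,0,1],[0,0,0,0,0,0,1],[0,0,0,0,0,0,1]]]'
```

```text
time: 4.15
position: [0.4566, -0.1217, 0.0451]
ee_rot: [0.707, 0.707, 0.0, 0.0]
wrist_force: [-4.7, 2.5, 8.1]
grip_width: 0.0658
```

```bash
python3 - <<'E'
from h import *
I=cv2.imread("pics/scene0.png")[225:285,300:395];J=cv2.imread("pics/side0.png")[145:195,255:325]
a=cv2.resize(I,None,fx=4,fy=4,interpolation=2);b=cv2.resize(J,None,fx=5,fy=5,interpolation=2)
b=cv2.copyMakeBorder(b,0,0,0,0,0);o=np.zeros((250,400+350,3),np.uint8);o[:240,:380]=a;o[:250,400:]=b;cv2.imwrite("pics/d.png",o)
E
```

```text
(no output)
```

View pics/d.png

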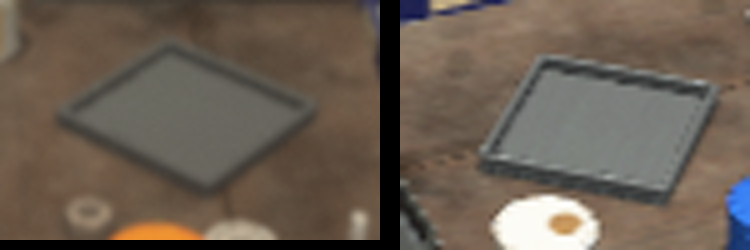

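The crop shows the drip tray's rim corners clearly in both views. The tin is gripped at 66 mm, so I'll lift it, weigh it, and compute the tray poses.

```bash
python3 -m jog '[[[0,0,-0.02,0,0,0,1],[0,0,-0.04,0,0,0,1],[0,0,-0.04,0,0,0,1],[0,0,-0.02,0,0,0,1],[0,0,0,0,0,0,1],[0,0,0,0,0,0,1],[0,0,0,0,0,0,1]]]' && python3 - <<'E'
from h import *
for n,u in(("scene",[(315,253.5),(342.5,235.5),(378.7,252.5),(352.5,271)]),("side",[(283,156.4),(318.6,162.4),(308.4,183),(272,176.4)])):
    P=onz(env.camera_params(n),u,.016)[:,:2]; print(n,np.round(P,3).tolist(),P.mean(0).round(4),[np.round(v,3) for v in cv2.minAreaRect((P*1000).astype(np.float32))])
E
```

```text
time: 5.03
position: [0.4561, -0.1217, 0.1626]
ee_rot: [0.707, 0.707, -0.0, -0.001]
wrist_force: [-1.6, 0.3, -6.6]
grip_width: 0.0658
scene [[0.375, -0.249], [0.509, -0.277], [0.475, -0.411], [0.35, -0.38]] [ 0.427  -0.3293] [array([ 427.692, -330.443]), array([137.617, 137.327]), np.float64(78.213)]
side [[0.483, -0.395], [0.347, -0.368], [0.377, -0.235], [0.508, -0.262]] [ 0.4288 -0.315 ] [array([ 428.447, -314.946]), array([135.677, 138.255]), np.float64(78.501)]
```

It weighs about 0.66 kg, so this is the full tin and it goes to the drip tray at about (0.428, -0.322).

```bash
python3 -m jog '[[[-0.03,-0.004,0,0,0,0,1],[-0.055,-0.008,0,0,0,0,1],[-0.055,-0.008,0,0,0,0,1],[-0.04,-0.006,0.02,0,0,0,1],[-0.02,-0.002,0.03,0,0,0,1],[0,0,0.03,0,0,0,1],[0,0,0.015,0,0,0,1],[0,0,0.01,0,0,0,1],[0,0,0,0,0,0,1],[0,0,0,0,0,0,1]]]' && python3 - <<'E'
from h import *
o=[]
for n in("side","scene"):
    im=env.capture(n)[:,:,::-1];x,y=(240,120) if n=="side" else (275,190)
    o.append(cv2.resize(im[y:y+100,x:x+120],None,fx=3.3,fy=3.3,interpolation=2))
w=env.capture("wrist")[:,:,::-1]
cv2.imwrite("pics/p1.png",np.vstack([np.hstack(o),cv2.resize(w,(396,297)).repeat(1,0) if 0 else np.hstack([cv2.resize(w,(360,270)),np.zeros((270,o[0].shape[1]*2-360,3),np.uint8)])]))
E
```

```text
time: 6.28
position: [0.429, -0.3222, 0.0595]
ee_rot: [0.707, 0.707, -0.0, 0.001]
wrist_force: [0.3, 0.4, -7.0]
grip_width: 0.0662
```

View pics/p1.png

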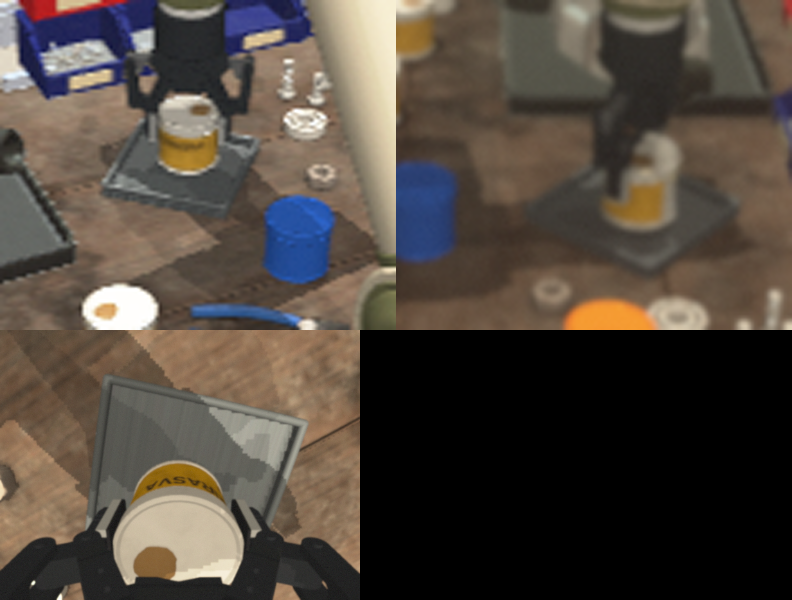

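All three views show the tin upright and well inside the drip tray. I'll lower it slowly until it touches.

```bash
python3 -m jog '[[[0,0,0.005,0,0,0,1],[0,0,0.003,0,0,0,1],[0,0,0.002,0,0,0,1],[0,0,0,0,0,0,1]]]'
```

```text
time: 6.92
position: [0.4284, -0.3219, 0.0493]
ee_rot: [0.707, 0.707, -0.0, -0.0]
wrist_force: [-3.6, 2.5, 3.3]
grip_width: 0.0661
```

```bash
python3 -m jog '[[[0,0,0,0,0,0,0.3],[0,0,0,0,0,0,-1],[0,0,0,0,0,0,-1],[0,0,0,0,0,0,-1],[0,0,-0.02,0,0,0,-1],[0,0,-0.05,0,0,0,-1],[0,0,-0.06,0,0,0,-1],[0.03,0.003,-0.02,0,0,0,-1],[0.056,0.007,0,0,0,0,-1],[0.056,0.007,0,0,0,0,-1],[0.056,0.007,0,0,0,0,-1],[0.056,0.007,0,0,0,0,-1],[0.04,0.005,0,0,0,0,-1],[0.016,0.002,0,0,0,0,-1],[0,0,0,0,0,0,-1],[0,0,0,0,0,0,-1]]]' && python3 - <<'E'
from h import *
p=env.camera_params("wrist");im=env.capture("wrist")[:,:,::-1].copy();cv2.imwrite("pics/w2.png",im)
g=cv2.cvtColor(im,cv2.COLOR_BGR2GRAY)
k=cv2.HoughCircles(cv2.GaussianBlur(g,(5,5),1),cv2.HOUGH_GRADIENT,1,60,param1=100,param2=25,minRadius=38,maxRadius=75)
for c in (k[0] if k is not None else []): print("hough",c,np.round(onz(p,[c[:2]],.061)[0],4))
hsv=cv2.cvtColor(im,cv2.COLOR_BGR2HSV);S,V=hsv[:,:,1],hsv[:,:,2]
m=((S<75)&(V>125)).astype(np.uint8);m=cv2.morphologyEx(m,cv2.MORPH_OPEN,np.ones((5,5)))
for c in blobs(m,2000):
    e=cv2.fitEllipse(cv2.convexHull(c)); print("lid",[np.round(x,1) for x in e],np.round(onz(p,[e[0]],.061)[0],4))
E
```

```text
time: 8.93
position: [0.4666, -0.0131, 0.1986]
ee_rot: [0.708, 0.707, -0.0, 0.0]
wrist_force: [-0.7, -0.4, 0.8]
grip_width: 0.0854
hough [276.5 194.5  47.2] [ 0.4659 -0.0093  0.061 ]
hough [490.5 122.5  52. ] [0.6124 0.0418 0.061 ]
hough [106.5  63.5  44.9] [0.3551 0.0798 0.061 ]
lid [array([595. , 291.8]), array([ 83.9, 242.3]), np.float64(71.7)] [ 0.7264 -0.0916  0.061 ]
lid [array([277.1, 191.8]), array([ 96.1, 102.9]), np.float64(3.9)] [ 0.4664 -0.0073  0.061 ]
lid [array([492.7, 127.3]), array([ 95.8, 106.7]), np.float64(43.8)] [0.6145 0.0386 0.061 ]
```

View pics/w2.png

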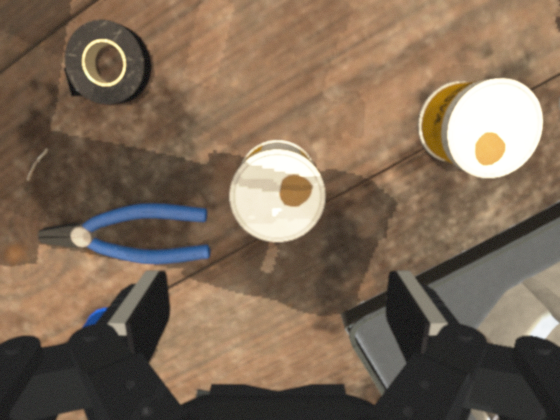

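Wrist view: tin B's lid is at (277,195), i.e. (0.466, -0.009). The plier handles at (207,215) stay clear of the left finger.

```bash
python3 -m jog '[[[0.004,0,0.03,0,0,0,-1],[0,0,0.05,0,0,0,-1],[0,0,0.045,0,0,0,-1],[0,0,0.02,0,0,0,-1],[0,0,0.011,0,0,0,-1],[0,0,0,0,0,0,-1],[0,0,0,0,0,0,1],[0,0,0,0,0,0,1],[0,0,0,0,0,0,1],[0,0,0,0,0,0,1],[0,0,0,0,0,0,1],[0,0,-0.02,0,0,0,1],[0,0,-0.04,0,0,0,1],[0,0,-0.04,0,0,0,1],[0,0,-0.02,0,0,0,1],[0,0,0,0,0,0,1],[0,0,0,0,0,0,1],[0,0,0,0,0,0,1]]]'
python3 - <<'E'
from h import *
a=env.camera_params("side");b=env.camera_params("scene")
print(np.round(onz(a,[(223,258),(287,262)],.03)[:,:2],3).tolist())
print(np.round(onz(b,[(169,195),(197,179),(246,192)],.03)[:,:2],3).tolist())
E
```

```text
time: 11.22
position: [0.4661, -0.0079, 0.1617]
ee_rot: [0.707, 0.707, -0.0, -0.001]
wrist_force: [-0.1, -0.4, -3.8]
grip_width: 0.0659
[[0.594, 0.164], [0.414, 0.161]]
[[0.427, 0.393], [0.59, 0.397], [0.591, 0.156]]
```

The reading is -3.8 N, which fits neither mass, so I'll hold still and read again.

```bash
for i in 1 2 3; do python3 -m jog '[[[0,0,0,0,0,0,1],[0,0,0,0,0,0,1]]]' | grep -E "force|time"; done; python3 -c "
from station import env;s=env.get_state();print(s['joint_efforts'],s['ft_torque'])"
```

```text
time: 11.48
wrist_force: [0.5, 0.5, -2.5]
time: 11.72
wrist_force: [0.9, -0.6, -2.2]
time: 11.98
wrist_force: [-0.1, 0.1, -3.1]
[-1.39574055e-03 -3.76798403e+01 -2.33276439e+01 -5.43376169e-03
 -1.37437630e-03 -7.92725160e-06] [0.030382   0.03617002 0.03476872]
```

The average is about -2.6 N, so this one is nearly empty and goes to the waste tray at (0.503, 0.33).

```bash
python3 -m jog '[[[0.03,0.005,0,0,0,0,1],[0.056,0.005,0,0,0,0,1],[0.056,0.005,0,0,0,0,1],[0.056,0.005,0,0,0,0,1],[0.056,0.006,0,0,0,0,1],[0.056,0.006,0,0,0,0,1],[0.028,0.005,0.01,0,0,0,1],[0,0,0.04,0,0,0,1],[0,0,0.03,0,0,0,1],[0,0,0.015,0,0,0,1],[0,0,0.007,0,0,0,1],[0,0,0,0,0,0,1],[0,0,0,0,0,0,1]]]' && python3 - <<'E'
from h import *
im=env.capture("side")[:,:,::-1];w=env.capture("wrist")[:,:,::-1]
cv2.imwrite("pics/p2.png",np.hstack([cv2.resize(im[200:360,170:340],(425,400),interpolation=2),cv2.resize(w,(370,278)) if 0 else cv2.copyMakeBorder(cv2.resize(w,(370,278)),0,122,0,0,0)]))
E
```

```text
time: 13.6
position: [0.5041, 0.3302, 0.0617]
ee_rot: [0.707, 0.707, 0.001, 0.0]
wrist_force: [-0.4, -0.6, -2.3]
grip_width: 0.0659
```

View pics/p2.png

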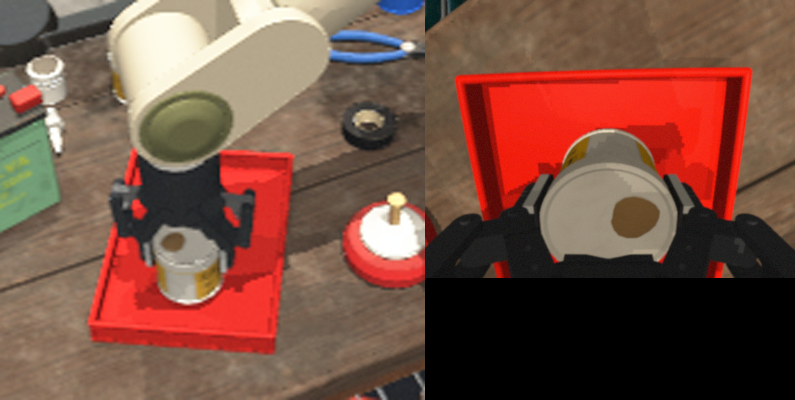

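The tin is inside the red tray, centred between the side walls, with room to the near wall. Lowering it now.

```bash
python3 -m jog '[[[0,0,0.005,0,0,0,1],[0,0,0.004,0,0,0,1],[0,0,0.003,0,0,0,1],[0,0,0.001,0,0,0,1],[0,0,0,0,0,0,1],[0,0,0,0,0,0,1]]]'
```

```text
time: 14.45
position: [0.5034, 0.33, 0.048]
ee_rot: [0.707, 0.707, -0.0, -0.0]
wrist_force: [-4.2, -2.3, 5.1]
grip_width: 0.0658
```

```bash
python3 -m jog '[[[0,0,0,0,0,0,0.3],[0,0,0,0,0,0,-1],[0,0,0,0,0,0,-1],[0,0,0,0,0,0,-1],[0,0,-0.02,0,0,0,-1],[0,0,-0.05,0,0,0,-1],[0,0,-0.06,0,0,0,-1],[-0.027,0.01,-0.022,0,0,0,-1],[-0.052,0.02,0,0,0,0,-1],[-0.052,0.02,0,0,0,0,-1],[-0.052,0.02,0,0,0,0,-1],[-0.052,0.02,0,0,0,0,-1],[-0.038,0.014,0,0,0,0,-1],[-0.018,0.007,0,0,0,0,-1],[0,0,0,0,0,0.17,-1],[0,0,0,0,0,0.18,-1],[0,0,0,0,0,0.18,-1],[0,0,0,0,0,0.18,-1],[0,0,0,0,0,0.18,-1]]]' && python3 -m jog '[[[0,0,0,0,0,0.18,-1],[0,0,0,0,0,0.18,-1],[0,0,0,0,0,0.18,-1],[0,0,0,0,0,0.14,-1],[0,0,0,0,0,0,-1],[0,0,0,0,0,0,-1]]]' && python3 - <<'E'
from h import *
p=env.camera_params("wrist");im=env.capture("wrist")[:,:,::-1].copy();cv2.imwrite("pics/w3.png",im)
g=cv2.cvtColor(im,cv2.COLOR_BGR2GRAY)
k=cv2.HoughCircles(cv2.GaussianBlur(g,(5,5),1),cv2.HOUGH_GRADIENT,1,60,param1=100,param2=25,minRadius=38,maxRadius=70)
for c in (k[0] if k is not None else []): print("hough",c,np.round(onz(p,[c[:2]],.061)[0],4))
hsv=cv2.cvtColor(im,cv2.COLOR_BGR2HSV);S,V=hsv[:,:,1],hsv[:,:,2]
m=((S<75)&(V>125)).astype(np.uint8);m=cv2.morphologyEx(m,cv2.MORPH_OPEN,np.ones((5,5)))
for c in blobs(m,2000):
    e=cv2.fitEllipse(cv2.convexHull(c)); print("lid",[np.round(x,1) for x in e],np.round(onz(p,[e[0]],.061)[0],4))
E
```

```text
time: 16.82
position: [0.6144, 0.0401, 0.1996]
ee_rot: [0.943, 0.332, 0.0, -0.0]
wrist_force: [-0.9, 0.2, 0.4]
grip_width: 0.0855
time: 17.58
position: [0.6145, 0.0395, 0.1996]
ee_rot: [1.0, 0.002, -0.0, -0.0]
wrist_force: [0.3, 0.4, -0.1]
grip_width: 0.0855
hough [279.5 194.5  47.2] [0.6185 0.0374 0.061 ]
lid [array([280.2, 191.7]), array([ 95.8, 100.9]), np.float64(12.5)] [0.6205 0.0369 0.061 ]
lid [array([249.9,  34.9]), array([64.6, 70.2]), np.float64(163.4)] [0.7238 0.0568 0.061 ]
lid [array([506.9,  36.8]), array([126.7, 197. ]), np.float64(152.4)] [ 0.7261 -0.1107  0.061 ]
```

View pics/w3.png

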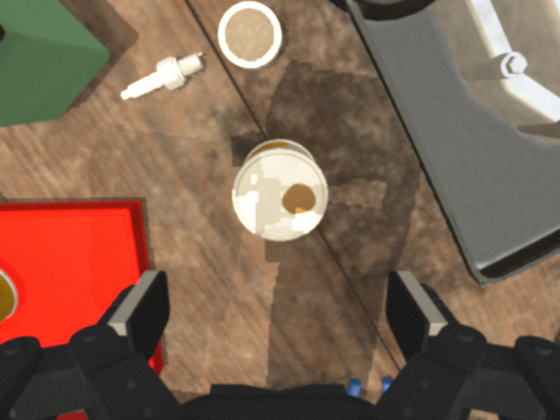

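Wrist view: tin A's lid is at (280,195), i.e. (0.618, 0.037). There is free space on both jaw sides, with the piston (250,35), plug (170,75) and trays clear of the fingers.

```bash
python3 -m jog '[[[0.003,0.002,0.03,0,0,0,-1],[0,0,0.05,0,0,0,-1],[0,0,0.045,0,0,0,-1],[0,0,0.02,0,0,0,-1],[0,0,0.011,0,0,0,-1],[0,0,0,0,0,0,-1],[0,0,0,0,0,0,1],[0,0,0,0,0,0,1],[0,0,0,0,0,0,1],[0,0,0,0,0,0,1],[0,0,0,0,0,0,1],[0,0,-0.02,0,0,0,1],[0,0,-0.04,0,0,0,1],[0,0,-0.04,0,0,0,1],[0,0,-0.02,0,0,0,1],[0,0,0,0,0,0,1],[0,0,0,0,0,0,1],[0,0,0,0,0,0,1]]]'; for i in 1 2 3; do python3 -m jog '[[[0,0,0,0,0,0,1],[0,0,0,0,0,0,1]]]' | grep -E "force|time"; done
```

```text
time: 19.88
position: [0.6171, 0.0371, 0.1625]
ee_rot: [1.0, 0.0, -0.001, -0.0]
wrist_force: [1.1, -0.4, -2.3]
grip_width: 0.0665
time: 20.12
wrist_force: [0.2, 0.3, -1.8]
time: 20.38
wrist_force: [-0.5, 0.7, -1.6]
time: 20.62
wrist_force: [-0.7, 0.4, -1.5]
```

It weighs about 0.18 kg, nearly empty, so it goes to the waste tray at (0.503, 0.23).

```bash
python3 -m jog '[[[0,0,0,0,0,-0.14,1],[0,0,0,0,0,-0.18,1],[0,0,0,0,0,-0.18,1],[0,0,0,0,0,-0.18,1],[0,0,0,0,0,-0.18,1],[0,0,0,0,0,-0.18,1],[0,0,0,0,0,-0.18,1],[0,0,0,0,0,-0.18,1],[0,0,0,0,0,-0.171,1],[0.025,-0.015,0,0,0,0,1],[0.045,-0.026,0,0,0,0,1],[0.045,-0.026,0,0,0,0,1],[0.045,-0.026,0,0,0,0,1],[0.033,-0.021,0.01,0,0,0,1],[0,0,0.035,0,0,0,1],[0,0,0.03,0,0,0,1],[0,0,0.015,0,0,0,1],[0,0,0.01,0,0,0,1],[0,0,0,0,0,0,1],[0,0,0,0,0,0,1]]]' && python3 - <<'E'
from h import *
im=env.capture("side")[:,:,::-1];w=env.capture("wrist")[:,:,::-1]
cv2.imwrite("pics/p3.png",np.hstack([cv2.resize(im[200:360,170:340],(425,400),interpolation=2),cv2.copyMakeBorder(cv2.resize(w,(370,278)),0,122,0,0,0)]))
E
```

```text
time: 23.12
position: [0.5039, 0.23, 0.0645]
ee_rot: [0.707, 0.707, 0.001, 0.0]
wrist_force: [-0.1, -0.7, -1.7]
grip_width: 0.0665
```

View pics/p3.png

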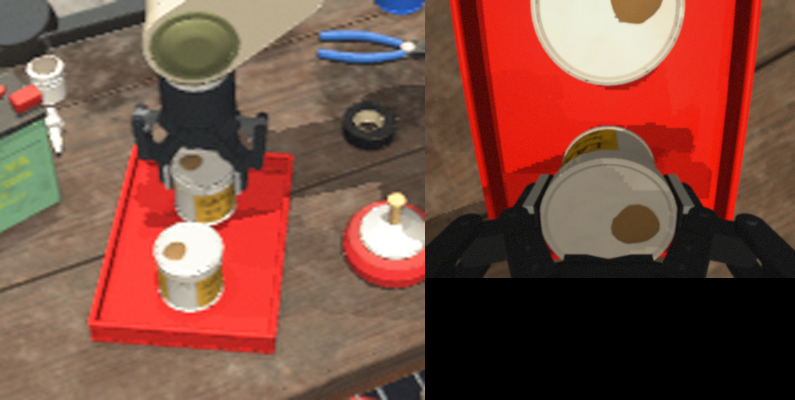

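The first tin stands upright in the red tray, and the second hangs beside it with clearance all round. Lowering.

```bash
python3 -m jog '[[[0,0,0.006,0,0,0,1],[0,0,0.005,0,0,0,1],[0,0,0.003,0,0,0,1],[0,0,0.001,0,0,0,1],[0,0,0,0,0,0,1],[0,0,0,0,0,0,1]]]'
```

```text
time: 23.98
position: [0.5032, 0.2299, 0.0493]
ee_rot: [0.707, 0.708, -0.0, -0.0]
wrist_force: [-4.6, -2.4, 8.5]
grip_width: 0.0663
```

Contact is made (+8.5 N). I'll release, retreat straight up and back toward the start, and check.

```bash
python3 -m jog '[[[0,0,0,0,0,0,0.3],[0,0,0,0,0,0,-1],[0,0,0,0,0,0,-1],[0,0,0,0,0,0,-1],[0,0,-0.02,0,0,0,-1],[0,0,-0.05,0,0,0,-1],[0,0,-0.06,0,0,0,-1],[0,0,-0.06,0,0,0,-1],[0,-0.03,-0.02,0,0,0,-1],[0,-0.05,0,0,0,0,-1],[0,-0.04,0,0,0,0,-1],[0,0,0,0,0,0,-1],[0,0,0,0,0,0,-1]]]' && python3 - <<'E'
from h import *
im=env.capture("side")[:,:,::-1];s=env.capture("scene")[:,:,::-1]
cv2.imwrite("pics/f.png",np.vstack([cv2.resize(im[130:345,115:395],(560,430),interpolation=2),cv2.resize(s[170:290,160:400],(340,170),interpolation=2) if 0 else cv2.copyMakeBorder(cv2.resize(s[170:290,160:400],(340,170),interpolation=2),0,0,0,220,0)]))
E
```

```text
time: 25.6
position: [0.384, 0.2298, 0.2588]
ee_rot: [0.707, 0.707, 0.0, 0.0]
wrist_force: [0.0, 1.0, 1.1]
grip_width: 0.0853
```

View pics/f.png

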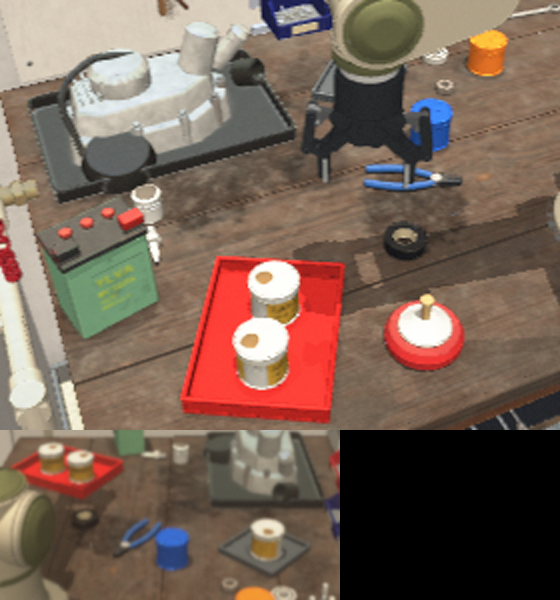

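The two light tins stand upright side by side in the red tray, and the full one stands in the drip tray. The bystanders and the blue and orange look-alikes have not moved, and the gripper is clear. Handing in.

```bash
python3 -c "
from station import env
print(env.sign_off())"
```

```text
the job is handed in; nothing more can be done
None
```

I sorted all three tins by weight and handed the job in at about 25.7 s of the 67 s allowed. The full tin is in the dark grey drip tray, and the two nearly empty ones are side by side in the red waste tray.

- **Weights:** the tin nearest the drip tray pulled 6.6 to 7.0 N on the wrist (about 0.68 kg), so it is the full one. The other two read about 2.6 N and 1.7 N. One early reading on the middle tin was 3.8 N, which fitted neither mass; held still, it settled at 2.2 to 3.1 N.
- **Placing:** each tin was lowered until the wrist force showed contact, then released. The highest force printed was under 11 N.
- **Last pictures:** all three tins look upright and inside their trays. The piston, plug, pliers and the blue and orange look-alikes appear where they were, and the gripper is clear.
- **Disagreement:** the two fixed cameras put the drip tray 14 mm apart in y. I used the average, and three camera views before release showed the tin well inside the tray.
- **Not checked:** I judged upright and flat by eye and by contact force, and did not measure final positions.

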